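Roll a piston pin into its nest and push the lock slide home

TASK

Using the wooden push block, gently roll the piston pin along the track of the checking fixture until it drops into the nest at the end, without the gripper touching the pin's ground surface. Then push the fixture's lock slide until you feel it meet its hidden end stop, pressing it firmly against the stop for a moment but without slamming or forcing it, so that its tongue traps the pin. Finally stand the push block upright on the bench, clear of the fixture, let go, and leave everything else on the bench where it is.

Things in the scene. Friction and masses are not known exactly. Their poses are not given: they have to be found in the camera images.
- fixture: Heavy grey checking fixture, fixed to the bench at another place and yaw each time. Origin: on the bench surface under the track's middle; z up, x away from the robot, y along the track. All fixture numbers below are mm in this frame. Base plate x -50 to 50, y -150 to 135, z 0 to 12
- track (a point): Fixture (0, 0, 18): top of the flat steel track along y, from y -145 to a lip at y 90, 76 wide (x -38 to 38) between guide rails 8 wide with tops at z 26. A curb (y -150 to -142, top z 20) closes the -y end. The near rail has a gap at y 66 to 88 for the tongue. Axes as the fixture's
- nest (a point): Fixture (0, 98, 29): where the axis of a pin lying in the nest is, with about 2 mm of play along y. At the lip (y 90) the track drops 2 mm to the nest floor (z 16), which ends at the upright dark anvil (face at y 112, top z 50, x -50 to 50). Axes as the fixture's
- pin: Plain steel piston pin, 26 mm diameter, 70 mm long, about 160 g (varies), lying across the track, free to roll. Origin at its centre, x along its axis (fixture x); it turns about x as it rolls. Starts at fixture y -75 to -15, z 31; it is to roll towards +y into the nest
- bed (a point): Fixture (-110.5, 77, 20): middle of the slide bed's top, on the robot's side of the track; bed x -175 to -46, y 52 to 102, z 0 to 20. Nothing stands on the bed behind (-x of) the grip. Axes as the fixture's
- stophead: Two fixed dark posts at the bed's inner end, either side of the tongue, fixture x -52 to -46, y 58 to 96, tops z 53; origin at fixture (-49, 77, 0). They only guide the tongue. The head carries the slide's hard end stop: a set screw inside the bed, out of sight, driven in to another depth each time, so it has to be felt
- slide (a joint): Travel of the lock slide along fixture +x (away from the robot), m: 0 = fully open; it meets its hard end stop somewhere between 0.048 and 0.073. Starts between 0 and 0.015. A steady push of about 3 N moves it, a little more when fast; it stays where it is left, also at the stop. The tongue can pass only behind a pin that lies in the nest
- slide_grip (a point): Centre of the slide's dark upright grip, 20 (x) x 26 (y) x 37 mm high, from fixture z 21 to 58; axes as the fixture's. It is at fixture y 77, x -137 when open. The steel tongue (y 73 to 81, z 23.5 to 35.5) reaches 82 mm ahead (+x) of the grip's centre
- pushblock: Loose wooden push block standing upright on the bench: foot 48 (x) x 24 (y) x 30 mm high with flat faces, on it a square handle 20 x 20 mm from z 30 to 86. Origin at the centre of its underside, z up. About 90 g (varies). It may stand in any of the places of the piston, filter and jar
- piston: Bystander, leave alone: piston: bare aluminium cylinder 82 mm diameter, 62 mm high, standing on the bench; origin at the centre of its underside
- filter: Bystander, leave alone: oil filter: white can 76 mm diameter, 90 mm high; origin at the centre of its underside
- greasejar: Bystander, leave alone: jar 68 mm diameter, 75 mm high, with black cap; origin at the centre of its underside
- sparepin: Bystander, leave alone: smaller spare pin, 20 mm diameter, 58 mm long, standing upright beside the fixture; origin at the centre of its underside
- socket: Bystander, leave alone: deep socket 32 mm diameter, 50 mm high, standing beside the fixture; origin at the centre of its underside
- nuttray: Bystander, leave alone: small dark tray 70 x 100 x 25 mm behind the fixture; origin at the centre of its underside
Not all that is in view belongs to the job. What is meant by the pushblock is not blue or red, and is the larger of those in its own colour.

How it is judged:
By the outcome, as a careful person would: the job done as asked, in the order asked, and still so for the second after the job is handed in, with the robot touching nothing.
It also fails if it takes over 64 s, if anything falls off the work surface, if the arm or the gripper's body presses on something with over 40 N, if the wrist force passes 120 N, or if a joint passes its speed limit or range.

ROBOT

A 7-joint arm with a two-finger parallel gripper is mounted at the origin on the work surface. World frame = base frame: x ahead of the robot, y to its left, z up, the work surface at z = 0. Lengths are in m, angles in rad, forces in N, time in s.
With the tool pointing down it reaches from about 0.35 to 0.9 m from the base axis. Payload 7.2 kg.
Tool frame: the origin (TCP) lies at the very end of the fingers, on their centre line; the grasp point (between the pads) lies 19 mm behind it (env.tcp_to_grasp is the distance from the TCP to the grasp point, in m); z points along the fingers, x is the direction in which the jaws open and shut, and the axes are right-handed (so a half turn about z gives the same grasp; the last joint's range is limited). The gripper opens to 85 mm and grips with 20 to 120 N. Pads are 22 mm wide; open, the fingers measure 114 mm over their backs; the gripper's body (76 mm by 85 mm) begins 54 mm behind the grasp point. The pads swing forward as they close: fully open they stand 13 mm farther back than shut.
Start: joints at [-1.255, 0.411, -0.013, 1.596, 0.006, 1.134, -0.082], TCP at [0.234, 0.58, 0.231] pointing down, gripper open.
Joint ranges: [-2.95, 2.95], [-0.29, 1.99], [-1.47, 1.44], [0.14, 2.54], [-1.03, 4.17], [0.13, 1.85], [-2.86, 2.86]. Speed limits (rad/s): [2.39, 2.39, 3.01, 3.01, 3.14, 3.14, 3.14].

INTERFACE

Orientations are given as a rotation vector (axis times angle).
In Python, from cell import status, viewer, order, env gives the robot as it stands.
- The arm moves only by the tool step_arm, never from a script. Its argument "increments" is a list of rows, each a list of 5 numbers: the finger opening in m, from 0 to 0.0854, then the shift along the world's x, y, z in m, then the turn about the world's z in rad. In form: [[gripper, dx, dy, dz, roll], ...]. A call has 1 to 12 rows; each row shifts and turns the commanded pose from where the row before left it; what a row does not reach is not made up. A row lasts 1/12 s, in which the tool goes at most 41.7 mm and 7.16 degrees, less where a joint would pass 70% of its speed; a pose out of reach is approached as far as the arm can. A call with a gripper value outside its range is refused whole. The fingers move at their own pace and stop on an object; "grip_force" is the grip in N (left out, the last holds). Time passes only in rows, so rows that do not move let the fingers close. It gives the time, the measured TCP pose, the force and the opening at its end, in the units of the state.
- status.get_state(): the state, without advancing time (a new reading comes with each control period).
- viewer.grab_frame(name): name is "side" or "top" or "wrist"; returns the picture (384x512x3 uint8, red, green, blue); there is no depth.
- viewer.camera_info(name): a dict with "camera_matrix" (3x3 intrinsics, pixels), "R" (3x3) and "t" (3): a world point X has camera coordinates R X + t. Camera axes: x right, y down, z forward; pixel columns grow to the right and rows downward; lengths in m; the calibration is good to about 2 mm. A picture is of the moment at which its call begins: read the wrist's pose just before it. camera_info takes no time and is no camera call; for the wrist camera it gives the pose at the moment of the call.
- order.sign_off(): hands the job in, once; it reports no verdict.
The state is a dict: "t": time; "joints": joint angles; "joint_velocities": joint speeds; "joint_torque": joint torques, N m; "position": TCP position; "tcp_rot": TCP orientation; "wrist_force": force on the tool from outside, world axes, zero at the start; "moment": the same for the moment, N m; "finger_gap": finger opening in m.
Only numpy, scipy, OpenCV 4.12 (cv2) and the standard library are available. Lean on these libraries where they do the work, as an engineer would, in place of code of your own. Each camera call takes 0.05 s, during which the arm holds its last target.

## Working session

There is one attempt and no reset: what is moved stays moved. The work goes in short steps, Python scripts to look and compute and a tool call to move; the robot and the scene stay as the last step left them, time stands still between calls to the robot, and variables do not carry over. Pictures are saved under pics/ and viewed, and the job is handed in when it is done.

Besides the shell and the picture viewer there is one more tool, called after "Call:" as name(argument=value, ...) on one line, values as JSON. step_arm: Moves the arm, as the interface text tells. Its arguments: {"type":"object","properties":{"increments":{"type":"array"},"grip_force":{"type":"number"}},"required":["increments"]}

```bash
mkdir -p pics; ls; python3 - <<'E'
from cell import status, viewer, order, env
import cv2
s=status.get_state()
for k,v in s.items(): print(k,v)
print(env.tcp_to_grasp)
for n in ["side","top","wrist"]:
    im=viewer.grab_frame(n); cv2.imwrite(f"pics/{n}0.png",im[:,:,::-1]); 
    c=viewer.camera_info(n); print(n,c)
E
```

```text
pics
t 0.0
joints [-1.25517398  0.4118921  -0.01271626  1.59706849  0.00561041  1.13431167
 -0.08220437]
joint_velocities [-5.75252521e-07  1.15578069e-03 -7.21147307e-04  2.51410233e-04
  2.97593168e-04  7.15778223e-04  2.08902754e-03]
joint_torque [-5.25423093e-04 -6.00639153e+01  6.81737401e-01 -2.99411881e+01
  1.36883953e-02  1.03291162e-02 -1.56594950e-05]
position [0.23389077 0.57903318 0.23044792]
tcp_rot [ 2.60349509e+00  1.75641823e+00 -2.02422479e-03]
wrist_force [-0.7316451   0.97243328  0.05839302]
moment [ 0.04494882 -0.04682622  0.00949903]
finger_gap 0.08497474823567462
0.0187
side {'camera_matrix': array([[411.60865963,   0.        , 250.86436965],
       [  0.        , 411.60865963, 194.78145968],
       [  0.        ,   0.        ,   1.        ]]), 'R': array([[-0.94241827, -0.33366005,  0.02277664],
       [-0.20239494,  0.51479312, -0.83308123],
       [ 0.26624067, -0.78972085, -0.55268155]]), 't': array([0.60475982, 0.17165838, 0.93326497])}
top {'camera_matrix': array([[485.71078952,   0.        , 248.60768167],
       [  0.        , 485.71078952, 184.61881482],
       [  0.        ,   0.        ,   1.        ]]), 'R': array([[-0.01319452, -0.99978011, -0.01629837],
       [-0.99764229,  0.01426066, -0.0671305 ],
       [ 0.06734816,  0.01537419, -0.99761108]]), 't': array([0.05184705, 0.63273894, 1.37394807])}
wrist {'camera_matrix': array([[271.50244869,   0.        , 258.11510461],
       [  0.        , 271.50244869, 192.10389224],
       [  0.        ,   0.        ,   1.        ]]), 'R': array([[ 0.37404383,  0.92740483, -0.0033897 ],
       [ 0.88626457, -0.35636961,  0.29586453],
       [ 0.27317821, -0.11367047, -0.95522389]]), 't': array([-0.62367618, -0.03937496,  0.38135742])}
```

View pics/side0.png

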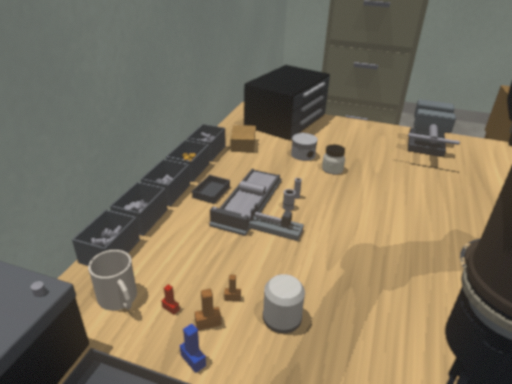

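View pics/top0.png

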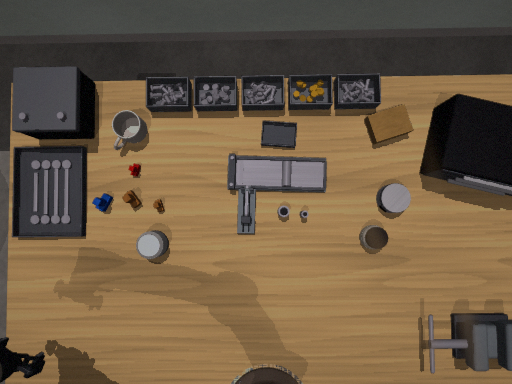

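View pics/wrist0.png

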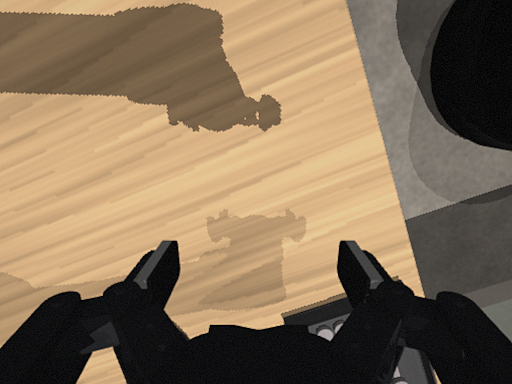

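The side and top views show the fixture (top about 228-326, 155-192), with the slide bed pointing to the robot at (247,210). The larger brown block is near (132,199) in the top view. A smaller brown one stands at (160,205), with blue and red ones beside it. Next I'll zoom in.

```bash
python3 - <<'E'
import cv2
a=cv2.imread("pics/top0.png"); 
cv2.imwrite("pics/z1.png",cv2.resize(a[145:245,220:335],None,fx=6,fy=6,interpolation=cv2.INTER_CUBIC)[:600])
cv2.imwrite("pics/z2.png",cv2.resize(a[150:270,90:180],None,fx=5,fy=5,interpolation=cv2.INTER_CUBIC))
b=cv2.imread("pics/side0.png")
cv2.imwrite("pics/z3.png",cv2.resize(b[160:250,190:320],None,fx=6,fy=6,interpolation=cv2.INTER_CUBIC))
cv2.imwrite("pics/z4.png",cv2.resize(b[260:380,150:310],None,fx=5,fy=5,interpolation=cv2.INTER_CUBIC))
E
```

```text
(no output)
```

View pics/z1.png

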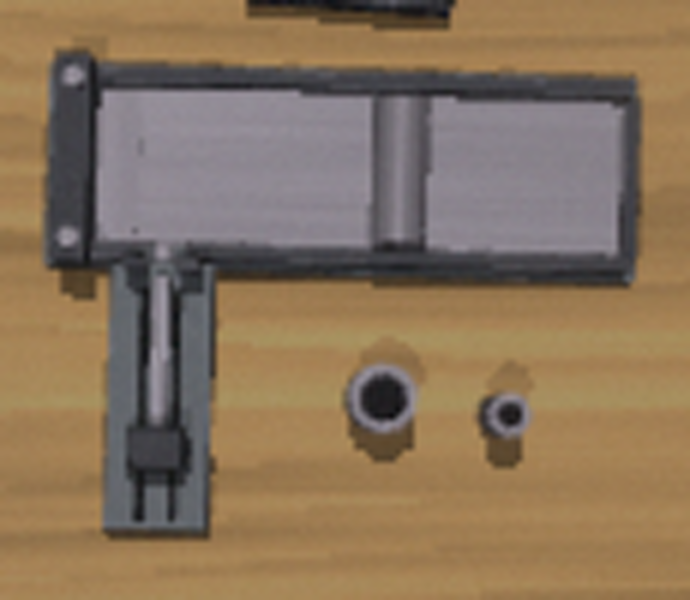

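View pics/z2.png

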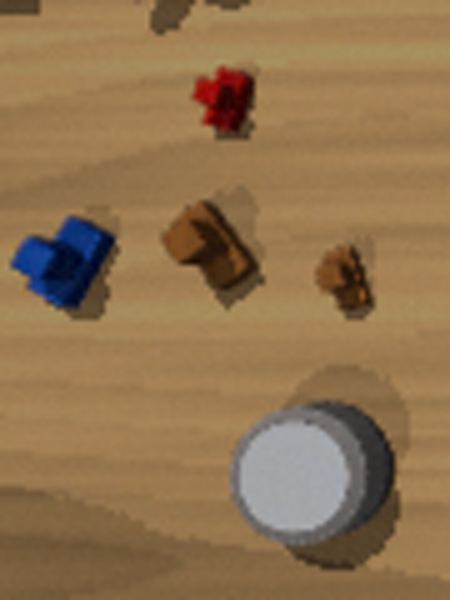

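View pics/z3.png

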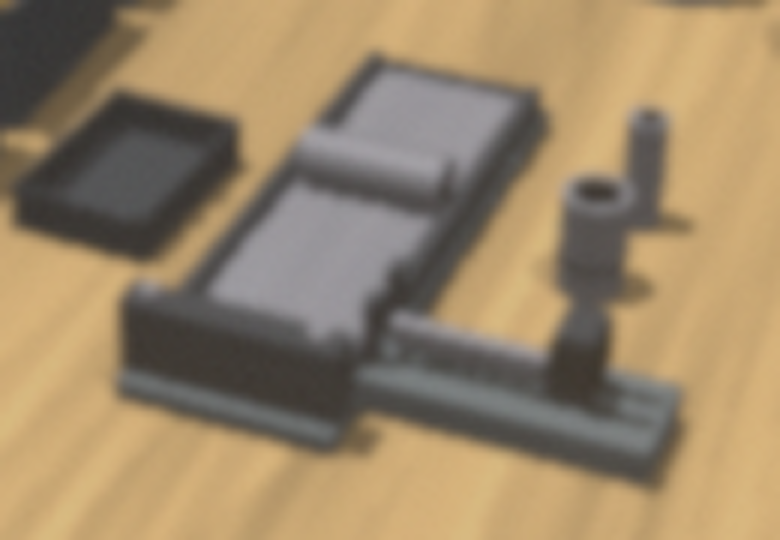

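View pics/z4.png

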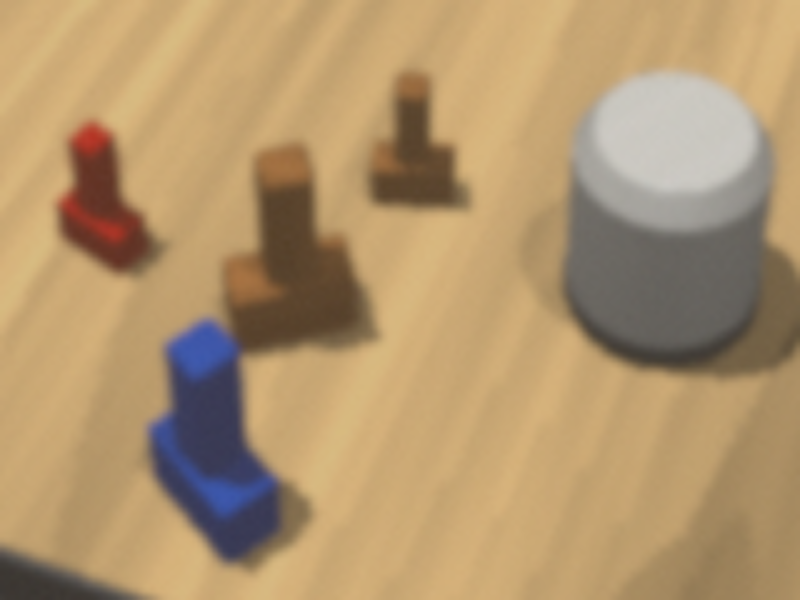

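```bash
cat > h.py <<'E'
import numpy as np, cv2
from cell import status, viewer, order, env
def ray(c,u,v,z):
    K=c["camera_matrix"];R=c["R"];t=c["t"]
    p=cv2.undistortPoints(np.array([[[u,v]]],float),K,None)[0,0]
    d=R.T@np.array([p[0],p[1],1]); o=-R.T@t
    return o+d*(z-o[2])/d[2]
def proj(c,X):
    p,_=cv2.projectPoints(np.array(X,float).reshape(-1,1,3),cv2.Rodrigues(c["R"])[0],c["t"],c["camera_matrix"],None); return p[:,0]
E
python3 - <<'E'
from h import *
np.set_printoptions(precision=4,suppress=True)
c=viewer.camera_info("top"); s=viewer.camera_info("side")
Z=lambda u,v,z:ray(c,220+u/6-.4,145+v/6-.4,z)
pts={'-y far':(637,75,.026),'-y near':(633,283,.012),'bedA':(105,535,.02),'bedB':(210,537,.02),'anvFar':(57,52,.05),'anvNear':(48,265,.05),'track far -y':(615,100,.02),'track near -y':(615,257,.02),'pin':(400,172,.044),'grip':(158,445,.058)}
for k,v in pts.items(): print(k,Z(*v))
W=lambda u,v,z:ray(c,90+u/5-.4,150+v/5-.4,z)
print('handle',W(187,232,.086)); print('foot near right',W(235,300,.0),W(258,272,.03))
S=lambda u,v,z:ray(s,150+u/5-.4,260+v/5-.4,z)
print('handle side',S(285,163,.086))
print('foot bottom L,R',S(240,350,0),S(358,315,0), 'top',S(235,300,.03),S(350,270,.03),S(225,258,.03),S(342,235,.03))
print('hand smaller', S(412,83,.06),W(328,272,.06))
E
```

```text
-y far [ 0.709  -0.1793  0.026 ]
-y near [ 0.6102 -0.177   0.012 ]
bedA [0.4932 0.0779 0.02  ]
bedB [0.4916 0.0279 0.02  ]
anvFar [0.7212 0.0967 0.05  ]
anvNear [0.6206 0.102  0.05  ]
track far -y [ 0.6979 -0.1693  0.02  ]
track near -y [ 0.6224 -0.1676  0.02  ]
pin [ 0.6625 -0.0641  0.044 ]
grip [0.5357 0.0513 0.058 ]
handle [0.6025 0.3767 0.086 ]
foot near right [0.5665 0.3714 0.    ] [0.5817 0.3508 0.03  ]
handle side [0.5938 0.3808 0.086 ]
foot bottom L,R [ 0.6068  0.4005 -0.    ] [0.5715 0.3698 0.    ] top [0.6066 0.4018 0.03  ] [0.5724 0.374  0.03  ] [0.6187 0.3853 0.03  ] [0.5819 0.3595 0.03  ]
hand smaller [0.5756 0.3028 0.06  ] [0.5802 0.3044 0.06  ]
```

```bash
python3 - <<'E'
from h import *
np.set_printoptions(precision=3,suppress=True)
c=viewer.camera_info("wrist"); s=status.get_state()
T=cv2.Rodrigues(s['tcp_rot'])[0]
C=-c["R"].T@c["t"]; print("cam in tool",T.T@(C-s['position'])); print(T, c["R"]@T)
# pixel of points under tool at tool coords
for y in (-.1,-.05,0,.05,.1,.15):
  for z in (0,.1,.2): print(y,z,proj(c,s['position']+T@np.array([0,y,z])))
t=viewer.camera_info("top"); sd=viewer.camera_info("side")
print(proj(t,[[.596,.38,.086],[.596,.38,0]]),proj(sd,[[.596,.38,.086],[.596,.38,0]]))
E
```

```text
cam in tool [ 0.    -0.076 -0.143]
[[ 0.374  0.927 -0.   ]
 [ 0.927 -0.374 -0.001]
 [-0.001  0.    -1.   ]] [[ 1.    -0.     0.002]
 [ 0.001  0.955 -0.296]
 [-0.002  0.296  0.955]]
-0.1 0 [[258.589  54.29 ]]
-0.1 0.1 [[258.652  77.105]]
-0.1 0.2 [[258.677  86.323]]
-0.05 0 [[258.502 158.28 ]]
-0.05 0.1 [[258.595 138.268]]
-0.05 0.2 [[258.636 129.657]]
0 0 [[258.431 242.936]]
0 0.1 [[258.546 192.325]]
0 0.2 [[258.598 169.33 ]]
0.05 0 [[258.372 313.191]]
0.05 0.1 [[258.501 240.448]]
0.05 0.2 [[258.563 205.788]]
0.1 0 [[258.322 372.433]]
0.1 0.1 [[258.462 283.562]]
0.1 0.2 [[258.531 239.406]]
0.15 0 [[258.28  423.062]]
0.15 0.1 [[258.426 322.411]]
0.15 0.2 [[258.501 270.503]]
[[125.796 198.377]
 [133.696 199.52 ]] [[205.655 291.56 ]
 [207.35  322.993]]
```

Call:
step_arm(increments=[[0.085,0.03,-0.0165,0,-0.04],[0.085,0.03,-0.0165,0,-0.04],[0.085,0.03,-0.0165,0,-0.04],[0.085,0.03,-0.0165,0,-0.04],[0.085,0.03,-0.0165,0,-0.04],[0.085,0.03,-0.0165,0,-0.04],[0.085,0.03,-0.0165,0,-0.04],[0.085,0.03,-0.0165,0,-0.04],[0.085,0.03,-0.0165,0,-0.04],[0.085,0.03,-0.0165,0,-0.04],[0.085,0.03,-0.0165,0,-0.04],[0.085,0.03,-0.0165,0,-0.04]])

```text
t: 1.15
position: [0.5952, 0.3805, 0.2309]
tcp_rot: [2.948, 1.085, -0.001]
wrist_force: [0.3, 0.3, 0.3]
finger_gap: 0.085
```

```bash
python3 - <<'E'
from h import *
s=status.get_state();c=viewer.camera_info("wrist");print(s['position'],s['tcp_rot'],s['t'],s['wrist_force'],max(abs(s['joint_velocities'])))
cv2.imwrite("pics/w1.png",viewer.grab_frame("wrist")[:,:,::-1]); np.savez("w1.npz",**c)
E
```

```text
[0.59519821 0.38049005 0.23094878] [ 2.94828112e+00  1.08483601e+00 -8.32637730e-04] 1.15 [0.26910098 0.28721871 0.29719333] 0.5530687056696844
```

View pics/w1.png

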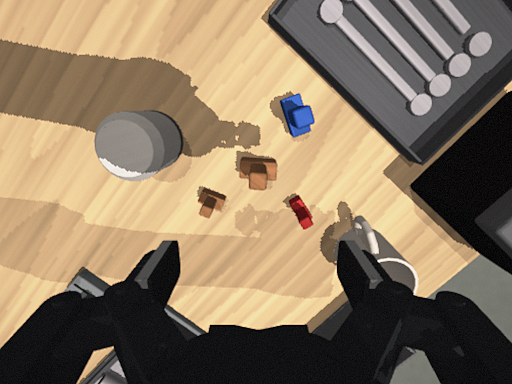

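The wrist view has the large brown block at about (258,172), almost directly below the TCP. The small brown block is at (211,202).

```bash
python3 - <<'E'
from h import *
np.set_printoptions(precision=4,suppress=True)
c=dict(np.load("w1.npz")); a=cv2.imread("pics/w1.png")
cv2.imwrite("pics/w1z.png",cv2.resize(a[140:200,220:300],None,fx=8,fy=8,interpolation=cv2.INTER_CUBIC))
h=cv2.cvtColor(a,cv2.COLOR_BGR2HSV)
print(h[170:174,256:260].tolist()[0], h[160,250],h[183,258])
E
```

```text
[[12, 139, 75], [12, 141, 74], [13, 159, 69], [11, 135, 72]] [ 13 135  81] [ 13 141 197]
```

View pics/w1z.png

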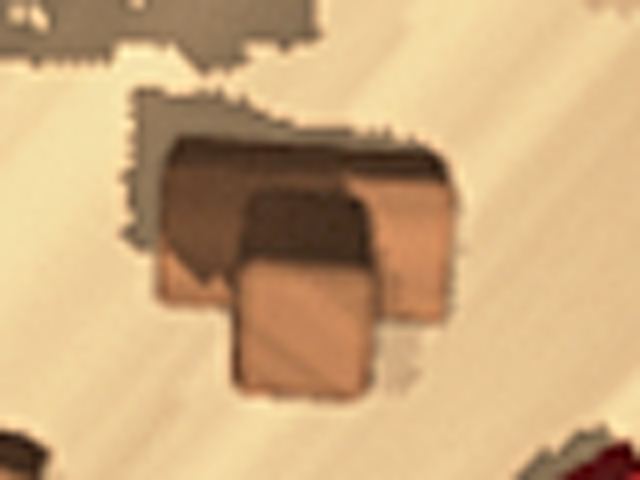

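```bash
python3 - <<'E'
from h import *
np.set_printoptions(precision=4,suppress=True)
c=dict(np.load("w1.npz"))
P=lambda u,v,z:ray(c,220+u/8-.44,140+v/8-.44,z)[:2]
H=np.array([P(u,v,.086) for u,v in [(238,262),(374,268),(235,390),(370,394)]])
F=np.array([P(u,v,.03) for u,v in [(168,170),(450,180),(158,302),(446,320)]])
for X in (H,F):
    print(X.mean(0), [np.linalg.norm(X[i]-X[j]) for i,j in((0,1),(2,3),(0,2),(1,3))])
    for i,j in((0,1),(2,3)): d=X[j]-X[i]; print(np.degrees(np.arctan2(d[1],d[0])))
s=status.get_state();T=cv2.Rodrigues(s['tcp_rot'])[0];print(np.degrees(np.arctan2(T[1,0],T[0,0])),s['position'])
E
```

```text
[0.5949 0.3791] [np.float64(0.018501187040633877), np.float64(0.018687327228504427), np.float64(0.018141200960460135), np.float64(0.017874687772583213)]
37.87681377317923
38.70385743459741
[0.5953 0.3787] [np.float64(0.045232111767170166), np.float64(0.047143518255864415), np.float64(0.021874278077379974), np.float64(0.02318021518619999)]
38.40355908208909
36.78057766349917
39.790915933457605 [0.6019 0.3737 0.2307]
```

Call:
step_arm(increments=[[0.085,-0.0035,0.0025,-0.01,-0.015],[0.085,-0.0035,0.0025,-0.03,-0.015],[0.085,0,0,-0.035,0],[0.085,0,0,-0.035,0],[0.085,0,0,-0.03,0],[0.085,0,0,-0.025,0],[0.085,0,0,-0.015,0],[0.085,0,0,-0.008,0],[0.085,0,0,0,0],[0.085,0,0,0,0]], grip_force=60)

```text
t: 2.03
position: [0.5867, 0.3871, 0.0435]
tcp_rot: [-2.963, -1.044, 0.0]
wrist_force: [0.0, -0.7, 0.9]
finger_gap: 0.0848
```

Call:
step_arm(increments=[[0.085,0.004,-0.004,0,0],[0.085,0.004,-0.004,0,0],[0.085,0,0,0,0],[0.085,0,0,0,0]])

```text
t: 2.37
position: [0.5962, 0.3779, 0.0444]
tcp_rot: [-2.964, -1.041, -0.003]
wrist_force: [-0.0, -0.1, 0.5]
finger_gap: 0.0848
```

```bash
python3 - <<'E'
from h import *
np.set_printoptions(precision=4,suppress=True)
s=status.get_state();c=viewer.camera_info("wrist");print(s['position'],s['tcp_rot'],s['t'])
cv2.imwrite("pics/w2.png",viewer.grab_frame("wrist")[:,:,::-1])
print(proj(c,[[.5951,.3789,.086],[.5951,.3789,.03]]))
E
```

```text
[0.5962 0.3779 0.0444] [-2.964  -1.041  -0.0026] 2.3667
[[257.8641 284.7443]
 [257.9824 229.8017]]
```

View pics/w2.png

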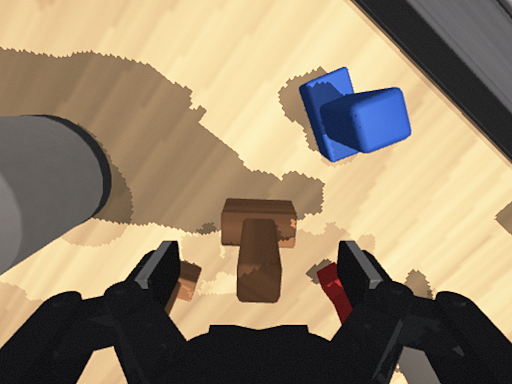

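The block is centred between the fingers, with the handle at columns 238-281. I'll close on it.

Call:
step_arm(increments=[[0.01,0,0,0,0],[0.01,0,0,0,0],[0.01,0,0,0,0],[0.01,0,0,0,0],[0.01,0,0,0,0],[0.01,0,0,0,0],[0.01,0,0,0,0],[0.01,0,0,0,0]], grip_force=60)

```text
t: 3.08
position: [0.5949, 0.3786, 0.0433]
tcp_rot: [-2.963, -1.043, 0.0]
wrist_force: [-1.4, -0.3, 0.6]
finger_gap: 0.0195
```

Call:
step_arm(increments=[[0.01,0,0,0.02,0],[0.01,0,0,0.035,0],[0.01,0,0,0.035,0],[0.01,0,-0.02,0.035,-0.04],[0.01,0,-0.035,0.035,-0.08],[0.01,0,-0.035,0.03,-0.1],[0.01,0,-0.035,0.02,-0.1],[0.01,0,-0.035,0,-0.1],[0.01,0,-0.035,0,-0.1],[0.01,0,-0.035,0,-0.1],[0.01,0.005,-0.035,0,-0.08],[0.01,0.005,-0.035,0,-0.03]])

```text
t: 4.08
position: [0.6046, 0.0859, 0.2451]
tcp_rot: [-3.14, 0.09, -0.0]
wrist_force: [1.4, 0.0, -1.5]
finger_gap: 0.0193
```

Call:
step_arm(increments=[[0.01,0.005,-0.035,0,0],[0.01,0.005,-0.035,0,0],[0.01,0.005,-0.035,0,0],[0.01,0,-0.03,0,0],[0.01,0,-0.02,0,0],[0.01,0,0,0,0],[0.01,0,0,0,0],[0.01,0,0,0,0]])

```text
t: 4.75
position: [0.62, -0.0667, 0.2447]
tcp_rot: [-3.14, 0.082, 0.001]
wrist_force: [0.2, 1.2, -1.1]
finger_gap: 0.0192
```

```bash
python3 - <<'E'
from h import *
np.set_printoptions(precision=4,suppress=True)
s=status.get_state();c=viewer.camera_info("wrist");print(s['position'],s['tcp_rot'],s['t'],s['finger_gap'],max(abs(s['joint_velocities'])))
cv2.imwrite("pics/w3.png",viewer.grab_frame("wrist")[:,:,::-1]); np.savez("w3.npz",**c)
E
```

```text
[ 0.62   -0.0667  0.2447] [-3.1397  0.0824  0.0006] 4.75 0.019239602769422087 0.019236900888722513
```

View pics/w3.png

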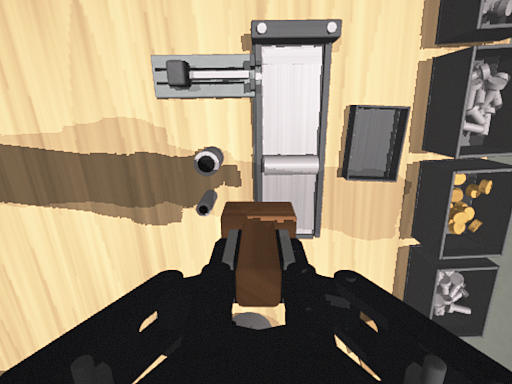

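The wrist view shows the whole fixture: anvil at (296,28), pin at (291,165), slide grip at (178,74), and the block in hand at (258,215). I'll zoom to get corners.

```bash
python3 - <<'E'
import cv2
a=cv2.imread("pics/w3.png")
cv2.imwrite("pics/w3a.png",cv2.resize(a[10:110,145:275],None,fx=6,fy=6,interpolation=cv2.INTER_CUBIC))
cv2.imwrite("pics/w3b.png",cv2.resize(a[10:110,240:350],None,fx=6,fy=6,interpolation=cv2.INTER_CUBIC))
cv2.imwrite("pics/w3c.png",cv2.resize(a[145:245,240:350],None,fx=6,fy=6,interpolation=cv2.INTER_CUBIC))
E
```

```text
(no output)
```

View pics/w3a.png

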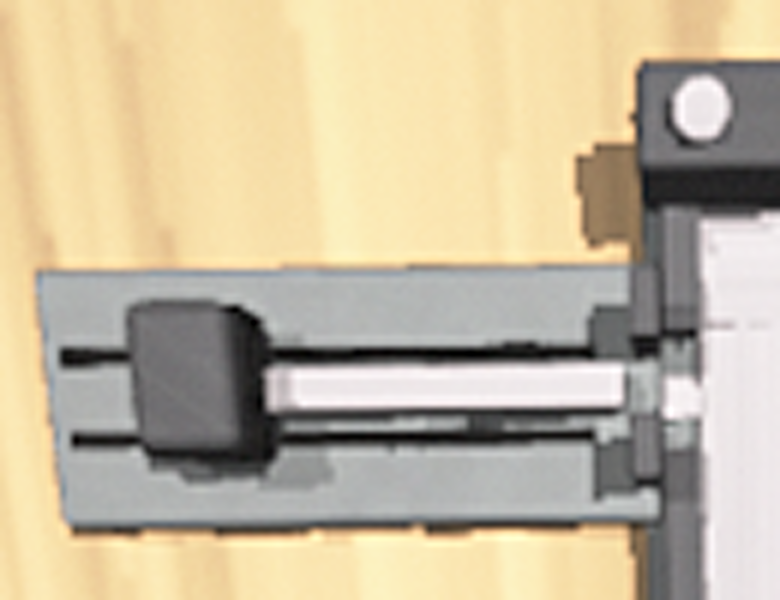

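View pics/w3b.png

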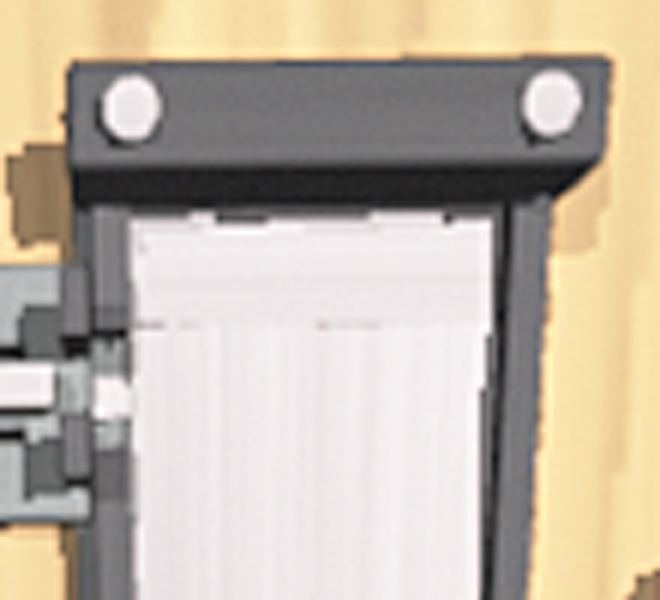

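View pics/w3c.png

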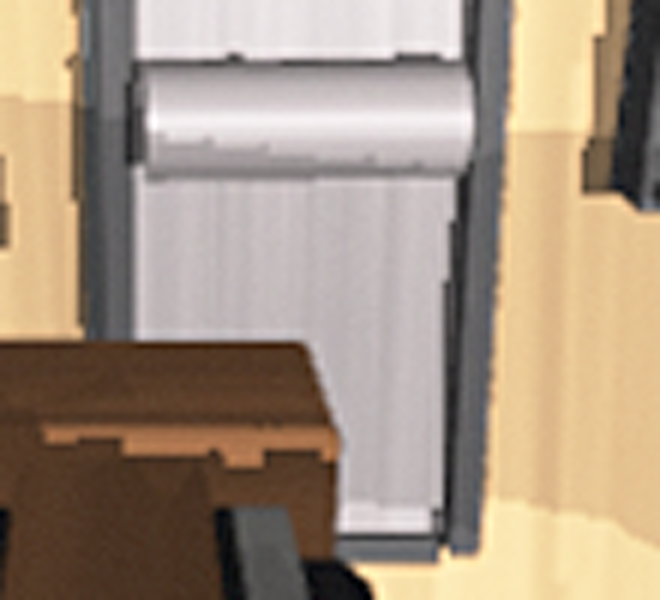

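```bash
cat > fx.py <<'E'
from h import *
np.set_printoptions(precision=4,suppress=True)
c=dict(np.load("w3.npz"))
A=lambda u,v,z:ray(c,145+u/6-.42,10+v/6-.42,z)
B=lambda u,v,z:ray(c,240+u/6-.42,10+v/6-.42,z)
C=lambda u,v,z:ray(c,240+u/6-.42,145+v/6-.42,z)
obs=[("anvL",B(75,160,.05),(-50,112)),("anvR",B(598,162,.05),(50,112)),
("bed1",A(40,270,.02),(-175,102)),("bed2",A(68,527,.02),(-175,52)),
("farrail -y",C(477,555,.026),(46,-150)),
("bedpost",A(655,522,.02),(None,52)),("bedtop",A(620,267,.02),(None,102)),
("lip",B(310,326,.018),(None,90)),
("nearrail",C(132,300,.026),(-38,None)),("nearrail2",B(130,250,.026),(-38,None)),
("farrail",C(495,250,.026),(46,None)),("farrail2",B(548,230,.026),(46,None))]
E
python3 - <<'E'
from fx import *
from scipy.optimize import least_squares
def res(p):
    r=[]
    cs,sn=np.cos(p[2]),np.sin(p[2])
    for n,X,f in obs:
        d=X[:2]-p[:2]; q=(cs*d[0]+sn*d[1],-sn*d[0]+cs*d[1])
        for i in (0,1):
            if f[i] is not None: r.append((q[i]-f[i]/1000)*1000)
    return r
r=least_squares(res,[.666,-.026,-.044],loss="soft_l1");print(r.x,np.degrees(r.x[2]))
k=0
o=res(r.x)
for n,X,f in obs:
    m=sum(v is not None for v in f); print(n,X[:2],np.round(o[k:k+m],1)); k+=m
cs,sn=np.cos(r.x[2]),np.sin(r.x[2])
def tof(X): d=X[:2]-r.x[:2]; return np.round(1000*np.array((cs*d[0]+sn*d[1],-sn*d[0]+cs*d[1])),1)
print("grip",[tof(A(u,v,.058)) for u,v in((128,302),(230,305),(142,450),(245,455))])
print("pin axis ends",tof(C(148,120,.031)),tof(C(470,120,.031)), "edge lines",tof(C(300,62,.031)),tof(C(300,178,.031)))
print("socket etc",tof(ray(c,207,161,.05)),tof(ray(c,206,197,.058)))
print("block foot L,R at z=.0.2",)
E
```

```text
[ 0.6643 -0.0312 -0.0431] -2.4681962861901243
anvL [0.6209 0.0843] [1.7 1.5]
anvR [0.7171 0.079 ] [-1.9  0.3]
bed1 [0.4959 0.0776] [ 2.1 -0.6]
bed2 [0.4935 0.028 ] [ 1.9 -0.2]
farrail -y [ 0.7037 -0.1776] [-0.3  5.4]
bedpost [0.6187 0.0225] [-0.3]
bedtop [0.6144 0.0719] [-1.1]
lip [0.6675 0.0584] [-0.3]
nearrail [ 0.6224 -0.1076] [-0.5]
nearrail2 [0.6307 0.0732] [0.]
farrail [ 0.7067 -0.0998] [-0.6]
farrail2 [0.7142 0.0724] [-0.6]
grip [array([-143.8,   89.4]), array([-125. ,   88.7]), array([-143.9,   64. ]), array([-124.5,   62.9])]
pin axis ends [-34.8 -34.5] [ 36.8 -35.2] edge lines [ -1.3 -21.9] [ -0.7 -48.1]
socket etc [-107.2  -25.5] [-110.   -70.5]
block foot L,R at z=.0.2
```

Call:
step_arm(increments=[[0.01,0.014,-0.0115,0,0.009],[0.01,0.014,-0.0115,0,0],[0.01,0.0143,-0.0115,-0.02,0],[0.01,0,0,-0.03,0],[0.01,0,0,-0.03,0],[0.01,0,0,-0.03,0],[0.01,0,0,-0.03,0],[0.01,0,0,0,0],[0.01,0,0,0,0],[0.01,0,0,0,0]])

```text
t: 5.63
position: [0.6635, -0.1014, 0.1065]
tcp_rot: [3.141, -0.067, 0.003]
wrist_force: [0.7, -0.6, -0.8]
finger_gap: 0.0195
```

```bash
cat > snap.py <<'E'
import sys
from h import *
np.set_printoptions(precision=4,suppress=True)
O=np.array([.6643,-.0312]);th=-.0431;Rz=np.array([[np.cos(th),-np.sin(th)],[np.sin(th),np.cos(th)]])
s=status.get_state();c=viewer.camera_info("wrist");print(s['position'],"fix",1000*(Rz.T@(s['position'][:2]-O)),s['wrist_force'],s['t'],s['finger_gap'])
T=cv2.Rodrigues(s['tcp_rot'])[0];print("yaw",np.arctan2(T[1,0],T[0,0]))
for n in sys.argv[2:]:
    cv2.imwrite(f"pics/{n}_{sys.argv[1]}.png",viewer.grab_frame(n)[:,:,::-1])
np.savez(f"c_{sys.argv[1]}.npz",**c)
E
python3 snap.py 4 wrist side
```

```text
[ 0.6635 -0.1014  0.1065] fix [  2.1905 -70.1936] [ 0.6539 -0.6223 -0.8197] 5.6333 0.019509562461253713
yaw -0.04278630460743546
```

View pics/wrist_4.png

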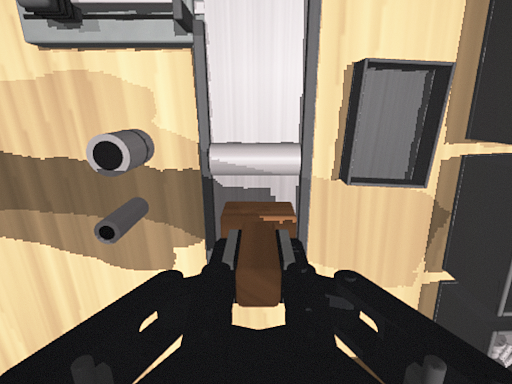

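View pics/side_4.png

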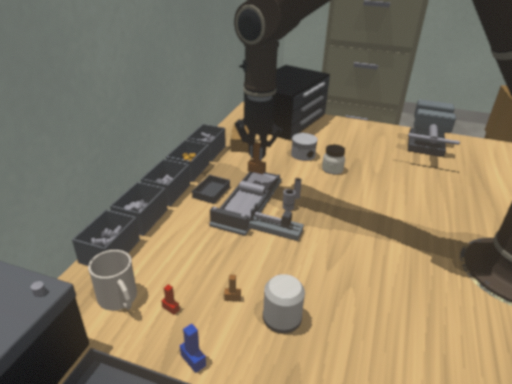

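The block is over the track, between the rails and behind the pin at (255,158). I'll lower it.

Call:
step_arm(increments=[[0.01,-0.001,0,-0.02,0],[0.01,0,0,-0.015,0],[0.01,0,0,-0.008,0],[0.01,0,0,0,0],[0.01,0,0,0,0]])

```text
t: 6.15
position: [0.662, -0.1022, 0.0631]
tcp_rot: [3.141, -0.069, 0.002]
wrist_force: [-0.3, 0.5, -1.2]
finger_gap: 0.0194
```

```bash
python3 snap.py 5 wrist
```

```text
[ 0.662  -0.1022  0.0631] fix [  0.7869 -70.9956] [-0.2812  0.4889 -1.1595] 6.15 0.019353655654266524
yaw -0.04391483911402876
```

View pics/wrist_5.png

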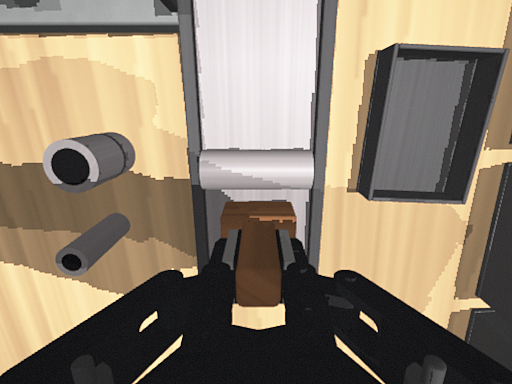

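Call:
step_arm(increments=[[0.01,9e-05,0.002,0,0],[0.01,9e-05,0.002,0,0],[0.01,9e-05,0.002,0,0],[0.01,9e-05,0.002,0,0],[0.01,9e-05,0.002,0,0],[0.01,9e-05,0.002,0,0],[0.01,9e-05,0.002,0,0],[0.01,9e-05,0.002,0,0],[0.01,9e-05,0.002,0,0],[0.01,0.00011,0.0025,0,0],[0.01,0.00013,0.003,0,0],[0.01,0.00013,0.003,0,0]])

```text
t: 7.2
position: [0.6626, -0.0753, 0.0619]
tcp_rot: [-3.141, 0.069, -0.0]
wrist_force: [-0.8, 0.3, -1.1]
finger_gap: 0.0195
```

Call:
step_arm(increments=[[0.01,0.00014,0.0033,0,0],[0.01,0.00014,0.0033,0,0],[0.01,0.00014,0.0033,0,0],[0.01,0.00014,0.0033,0,0],[0.01,0.00014,0.0033,0,0],[0.01,0.00014,0.0033,0,0],[0.01,0.00014,0.0033,0,0],[0.01,0.00014,0.0033,0,0],[0.01,0.00014,0.0033,0,0],[0.01,0.00014,0.0033,0,0],[0.01,0.00014,0.0033,0,0],[0.01,0.00014,0.0033,0,0]])

```text
t: 8.2
position: [0.6642, -0.0356, 0.0619]
tcp_rot: [-3.141, 0.069, -0.0]
wrist_force: [0.4, -0.1, -0.9]
finger_gap: 0.0194
```

```bash
python3 snap.py 6 wrist
```

```text
[ 0.6642 -0.0356  0.0619] fix [ 0.0992 -4.4298] [ 0.4437 -0.1224 -0.8716] 8.2 0.019381772825951243
yaw -0.04395874181897021
```

View pics/wrist_6.png

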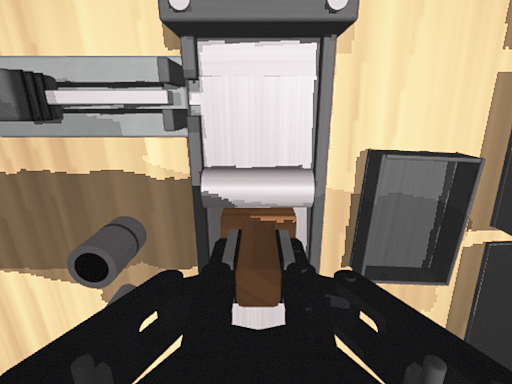

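The pin at (258,187) is rolling squarely ahead of the block, so I'll carry on.

Call:
step_arm(increments=[[0.01,0.00014,0.0033,0.0005,0],[0.01,0.00014,0.0033,0,0],[0.01,0.00014,0.0033,0,0],[0.01,0.00014,0.0033,0,0],[0.01,0.00014,0.0033,0,0],[0.01,0.00014,0.0033,0,0],[0.01,0.00014,0.0033,0,0],[0.01,0.00014,0.0033,0,0],[0.01,0.00014,0.0033,0,0],[0.01,0.00014,0.0033,0,0],[0.01,0.00012,0.0028,0,0],[0.01,0.0001,0.0023,0,0]])

```text
t: 9.25
position: [0.6658, 0.0026, 0.0624]
tcp_rot: [-3.141, 0.069, -0.0]
wrist_force: [-0.2, 0.1, -1.2]
finger_gap: 0.019
```

Call:
step_arm(increments=[[0.01,9e-05,0.002,0,0],[0.01,9e-05,0.002,0,0],[0.01,9e-05,0.002,0,0],[0.01,9e-05,0.002,0,0],[0.01,9e-05,0.002,0,0],[0.01,9e-05,0.002,0,0],[0.01,9e-05,0.002,0,0],[0.01,9e-05,0.002,0,0],[0.01,9e-05,0.002,0,0],[0.01,9e-05,0.002,0,0]])

```text
t: 10.08
position: [0.6667, 0.0223, 0.0624]
tcp_rot: [3.141, -0.069, 0.0]
wrist_force: [-0.0, 0.2, -0.8]
finger_gap: 0.019
```

```bash
python3 snap.py 7 wrist
```

```text
[0.6667 0.0223 0.0624] fix [ 0.1109 53.6025] [-0.0094  0.1784 -0.7635] 10.0833 0.019011154493971612
yaw -0.043943993372517275
```

View pics/wrist_7.png

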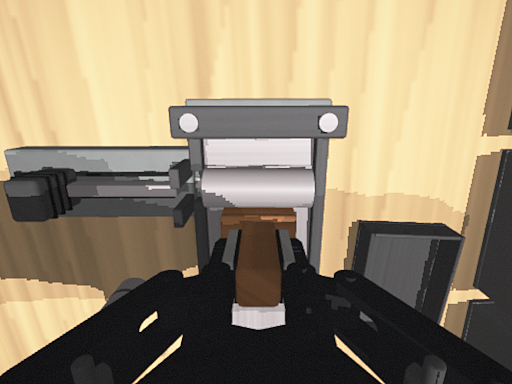

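Call:
step_arm(increments=[[0.01,6e-05,0.0015,0,0],[0.01,6e-05,0.0015,0,0],[0.01,6e-05,0.0015,0,0],[0.01,6e-05,0.0015,0,0],[0.01,6e-05,0.0015,0,0],[0.01,6e-05,0.0015,0,0],[0.01,6e-05,0.0015,0,0],[0.01,6e-05,0.0015,0,0],[0.01,6e-05,0.0015,0,0],[0.01,4e-05,0.001,0,0],[0.01,0,0,0,0]])

```text
t: 11.05
position: [0.6673, 0.0371, 0.0623]
tcp_rot: [-3.141, 0.068, 0.0]
wrist_force: [-0.3, -0.5, -2.1]
finger_gap: 0.0196
```

```bash
python3 snap.py 8 wrist
```

```text
[0.6673 0.0371 0.0623] fix [ 0.0448 68.3578] [-0.3249 -0.4727 -2.1442] 11.05 0.019617029440013898
yaw -0.04356572386484948
```

View pics/wrist_8.png

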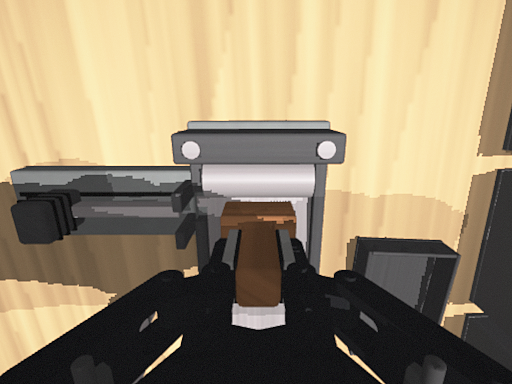

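```bash
python3 - <<'E'
from h import *
O=np.array([.6643,-.0312]);th=-.0431;Rz=np.array([[np.cos(th),-np.sin(th)],[np.sin(th),np.cos(th)]])
c=dict(np.load("c_8.npz")); a=cv2.imread("pics/wrist_8.png")
print(a[155:206,215].mean(1).astype(int))
cv2.imwrite("pics/w8z.png",cv2.resize(a[120:250,185:335],None,fx=4,fy=4,interpolation=cv2.INTER_CUBIC))
def yz(u,v,z): X=ray(c,u,v,z); return np.array([(Rz.T@(X[:2]-O))[1]*1000,z*1000])
for v in (196,197,198,199):
    p,q=yz(215,v,.0),yz(215,v,.06); d=(q-p)/np.linalg.norm(q-p); n=np.array([-d[1],d[0]])
    for z in (29,31):
        # y such that |n.( (y,z)-p )|=13
        print(v,z,sorted([p[0]+(s*13-n[1]*(z-p[1]))/n[0] for s in(1,-1)]))
E
```

```text
[114 109 107 107 110 110 107  96  80 127 179 177 182 188 194 197 198 201
 207 215 222 227 228 231 235 235 231 223 217 209 204 202 196 196 193 189
 191 160  92 100  96  86 101 127 122 122 118 121 121 121 122]
196 29 [np.float64(72.47479575760948), np.float64(99.83569685159807)]
196 31 [np.float64(73.13030905607688), np.float64(100.49121015006546)]
197 29 [np.float64(71.73727640355948), np.float64(99.13143011393818)]
197 31 [np.float64(72.40095655709756), np.float64(99.79511026747626)]
198 29 [np.float64(70.9978647487406), np.float64(98.42571994922184)]
198 31 [np.float64(71.66973065225052), np.float64(99.09758585273175)]
199 29 [np.float64(70.25655425945033), np.float64(97.71856130139467)]
199 31 [np.float64(70.9366248734823), np.float64(98.39863191542665)]
```

View pics/w8z.png

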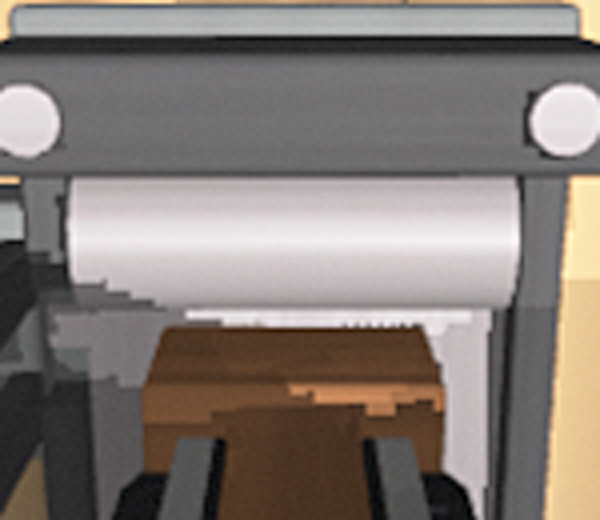

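The pin is in the nest: axis y about 99 in the fixture frame, sitting against the anvil, with a clear gap to the block. I'll back off, lift, and go behind the slide grip.

Call:
step_arm(increments=[[0.01,-0.0002,-0.006,0,0],[0.01,-0.0002,-0.006,0.003,0],[0.01,0,0,0.025,0],[0.01,0,0,0.027,0],[0.01,0,0,0.025,0],[0.01,-0.02,0.002,0,0],[0.01,-0.035,0.005,0,0],[0.01,-0.035,0.005,0,0],[0.01,-0.035,0.005,0,0],[0.01,-0.035,0.005,0,0],[0.01,-0.0195,0.006,0,0],[0.01,0,0,0,0]])

```text
t: 12.1
position: [0.483, 0.0527, 0.1424]
tcp_rot: [-3.139, 0.069, 0.005]
wrist_force: [0.5, -0.6, -0.6]
finger_gap: 0.0192
```

Call:
step_arm(increments=[[0.01,0,0,0,0],[0.01,0,0,-0.02,0],[0.01,0,0,-0.02,0],[0.01,0,0,0,0],[0.01,0,0,0,0]])

```text
t: 12.52
position: [0.4878, 0.0517, 0.1021]
tcp_rot: [3.139, -0.071, -0.002]
wrist_force: [0.3, -0.2, -1.0]
finger_gap: 0.0192
```

```bash
python3 snap.py 9 wrist side
```

```text
[0.4878 0.0517 0.1021] fix [-179.9059   75.1707] [ 0.3448 -0.1598 -0.9611] 12.5167 0.01923149323155318
yaw -0.04525703815690991
```

View pics/wrist_9.png

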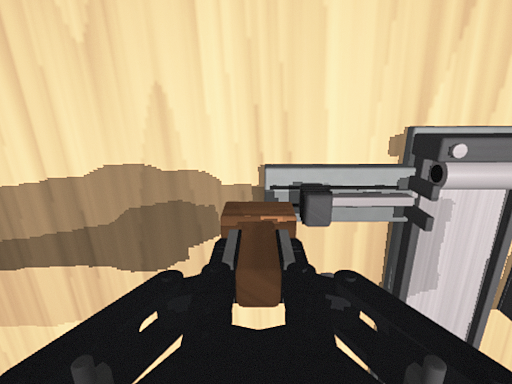

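View pics/side_9.png

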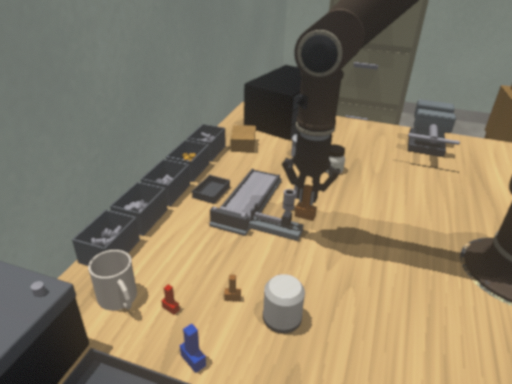

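The block is behind the slide grip, which is at (316,205), with a clear gap. I'll lower it just above the bed.

Call:
step_arm(increments=[[0.01,0,0.0015,-0.018,0],[0.01,0,0,-0.012,0],[0.01,0,0,-0.0055,0],[0.01,0,0,0,0],[0.01,0,0,0,0]], grip_force=90)

```text
t: 13.03
position: [0.488, 0.054, 0.0675]
tcp_rot: [-3.141, 0.07, -0.001]
wrist_force: [1.6, -0.7, -0.6]
finger_gap: 0.0191
```

```bash
python3 snap.py 10 wrist
```

```text
[0.488  0.054  0.0675] fix [-179.8503   77.4924] [ 1.6388 -0.6759 -0.588 ] 13.0333 0.01908139030798888
yaw -0.04429028911948871
```

View pics/wrist_10.png

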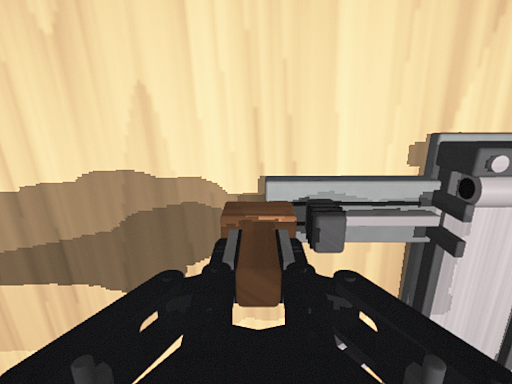

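Call:
step_arm(increments=[[0.01,0.002,-9e-05,0,0],[0.01,0.002,-9e-05,0,0],[0.01,0.002,-9e-05,0,0],[0.01,0.002,-9e-05,0,0],[0.01,0.002,-9e-05,0,0],[0.01,0.002,-9e-05,0,0],[0.01,0.002,-9e-05,0,0],[0.01,0.002,-9e-05,0,0],[0.01,0.002,-9e-05,0,0],[0.01,0.002,-9e-05,0,0],[0.01,0.002,-9e-05,0,0]])

```text
t: 14.0
position: [0.5092, 0.0532, 0.0667]
tcp_rot: [3.141, -0.069, -0.001]
wrist_force: [-2.9, 0.6, -1.2]
finger_gap: 0.0191
```

```bash
python3 snap.py 11 wrist
```

```text
[0.5092 0.0532 0.0667] fix [-158.6204   77.617 ] [-2.8568  0.5666 -1.1633] 14.0 0.019149811274624437
yaw -0.04388295471530912
```

View pics/wrist_11.png

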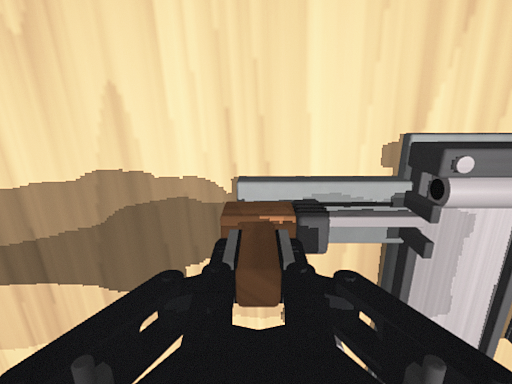

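The foot is against the grip and pushing with about 3 N; slide travel is about 12 mm. I'll push on to just before the earliest possible stop.

Call:
step_arm(increments=[[0.01,0.0025,-0.00012,0,0],[0.01,0.0025,-0.00012,0,0],[0.01,0.0025,-0.00012,0,0],[0.01,0.0025,-0.00012,0,0],[0.01,0.0025,-0.00012,0,0],[0.01,0.0025,-0.00012,0,0],[0.01,0.0025,-0.00012,0,0],[0.01,0.0025,-0.00012,0,0],[0.01,0.0025,-0.00012,0,0],[0.01,0.0025,-0.00012,0,0],[0.01,0.0025,-0.00012,0,0],[0.01,0.0015,-6e-05,0,0]])

```text
t: 15.05
position: [0.5388, 0.0518, 0.0669]
tcp_rot: [-3.141, 0.069, -0.0]
wrist_force: [-2.8, 1.4, -2.0]
finger_gap: 0.0192
```

```bash
python3 snap.py 12 wrist
```

```text
[0.5388 0.0518 0.0669] fix [-128.9556   77.4831] [-2.8223  1.3533 -2.0128] 15.05 0.019184189181230195
yaw -0.043987452344831986
```

View pics/wrist_12.png

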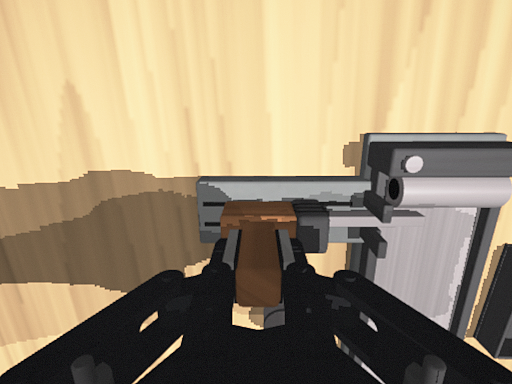

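The tongue, at (400,215), is passing behind the pin. Travel is about 42 mm, so I'll feel forward in small steps from here.

Call:
step_arm(increments=[[0.01,0.001,-4e-05,0,0],[0.01,0.001,-4e-05,0,0],[0.01,0.001,-4e-05,0,0],[0.01,0.001,-4e-05,0,0],[0.01,0.001,-4e-05,0,0]])

```text
t: 15.52
position: [0.5435, 0.0516, 0.067]
tcp_rot: [-3.141, 0.069, -0.0]
wrist_force: [-2.6, 0.8, -0.3]
finger_gap: 0.0192
```

Call:
step_arm(increments=[[0.01,0.001,-4e-05,0,0],[0.01,0.001,-4e-05,0,0],[0.01,0.001,-4e-05,0,0]])

```text
t: 15.77
position: [0.5466, 0.0514, 0.0669]
tcp_rot: [-3.141, 0.069, -0.0]
wrist_force: [-3.1, 0.1, -0.3]
finger_gap: 0.0191
```

Call:
step_arm(increments=[[0.01,0.001,-4e-05,0,0],[0.01,0.001,-4e-05,0,0],[0.01,0.001,-4e-05,0,0]])

```text
t: 16.02
position: [0.5496, 0.0513, 0.0669]
tcp_rot: [-3.141, 0.069, -0.0]
wrist_force: [-3.0, -0.1, -0.4]
finger_gap: 0.019
```

Call:
step_arm(increments=[[0.01,0.001,-4e-05,0,0],[0.01,0.001,-4e-05,0,0],[0.01,0.001,-4e-05,0,0]])

```text
t: 16.27
position: [0.5526, 0.0511, 0.0669]
tcp_rot: [3.141, -0.069, 0.0]
wrist_force: [-2.7, -0.1, -0.0]
finger_gap: 0.0185
```

Call:
step_arm(increments=[[0.01,0.001,-4e-05,0,0],[0.01,0.001,-4e-05,0,0],[0.01,0.001,-4e-05,0,0]])

```text
t: 16.52
position: [0.5556, 0.051, 0.0669]
tcp_rot: [-3.141, 0.069, -0.0]
wrist_force: [-3.5, -0.5, 1.0]
finger_gap: 0.0191
```

Call:
step_arm(increments=[[0.01,0.001,-4e-05,0,0],[0.01,0.001,-4e-05,0,0],[0.01,0.001,-4e-05,0,0]])

```text
t: 16.77
position: [0.5585, 0.0509, 0.0669]
tcp_rot: [3.141, -0.069, 0.0]
wrist_force: [-2.6, -0.3, 1.0]
finger_gap: 0.0188
```

Call:
step_arm(increments=[[0.01,0.001,-4e-05,0,0],[0.01,0.001,-4e-05,0,0],[0.01,0.001,-4e-05,0,0]])

```text
t: 17.02
position: [0.5615, 0.0508, 0.0669]
tcp_rot: [3.141, -0.069, 0.0]
wrist_force: [-3.6, 0.4, 0.6]
finger_gap: 0.0193
```

Call:
step_arm(increments=[[0.01,0.001,-4e-05,0,0],[0.01,0.001,-4e-05,0,0],[0.01,0.001,-4e-05,0,0]])

```text
t: 17.27
position: [0.5634, 0.0507, 0.0666]
tcp_rot: [3.141, -0.069, -0.003]
wrist_force: [-7.6, -0.1, 2.5]
finger_gap: 0.0191
```

Force is rising and position is lagging, so the stop has been met at about 67 mm of travel. I'll press a little more and hold.

Call:
step_arm(increments=[[0.01,0.0005,0,0,0],[0.01,0.0005,0,0,0],[0.01,0,0,0,0]])

```text
t: 17.52
position: [0.5635, 0.0507, 0.0663]
tcp_rot: [3.141, -0.069, -0.006]
wrist_force: [-8.2, 0.1, 2.8]
finger_gap: 0.0191
```

Call:
step_arm(increments=[[0.01,0.0005,0,0,0],[0.01,0.0005,0,0,0],[0.01,0.0005,0,0,0],[0.01,0.0005,0,0,0],[0.01,0,0,0,0]], grip_force=110)

```text
t: 17.93
position: [0.5637, 0.0508, 0.0659]
tcp_rot: [3.141, -0.069, -0.012]
wrist_force: [-13.1, 0.7, 4.6]
finger_gap: 0.0186
```

```bash
python3 snap.py 13 wrist
```

```text
[0.5637 0.0508 0.0659] fix [-104.0055   77.5468] [-13.0634   0.7026   4.621 ] 17.9333 0.01859579871389307
yaw -0.04376230065514949
```

View pics/wrist_13.png

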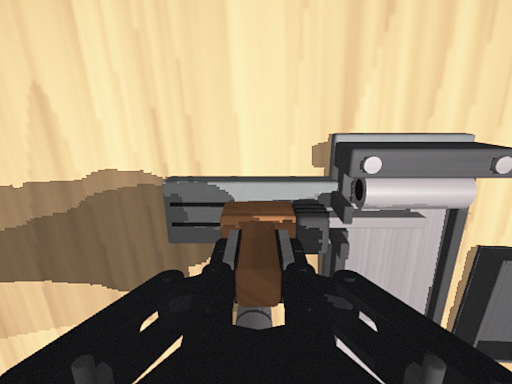

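Call:
step_arm(increments=[[0.01,0.0005,0,0,0],[0.01,0.0005,0,0,0],[0.01,0.0005,0,0,0],[0.01,0.0005,0,0,0],[0.01,0,0,0,0],[0.01,0,0,0,0],[0.01,0,0,0,0],[0.01,0,0,0,0],[0.01,0,0,0,0]])

```text
t: 18.73
position: [0.564, 0.0508, 0.0656]
tcp_rot: [-3.141, 0.069, 0.017]
wrist_force: [-17.1, 1.0, 7.5]
finger_gap: 0.019
```

Call:
step_arm(increments=[[0.01,-0.002,0,0,0],[0.01,-0.002,0,0,0],[0.01,-0.002,0,0,0],[0.01,-0.003,0.0001,0,0],[0.01,-0.005,0.0002,0,0],[0.01,-0.005,0.0002,0,0],[0.01,0,0,0,0],[0.01,0,0,0,0]])

```text
t: 19.4
position: [0.5505, 0.0513, 0.0672]
tcp_rot: [-3.141, 0.069, -0.001]
wrist_force: [0.4, -0.3, -0.2]
finger_gap: 0.019
```

```bash
python3 snap.py 14 wrist
```

```text
[0.5505 0.0513 0.0672] fix [-117.2665   77.5373] [ 0.3735 -0.2899 -0.2183] 19.4 0.018977816713446085
yaw -0.04393214085631168
```

View pics/wrist_14.png

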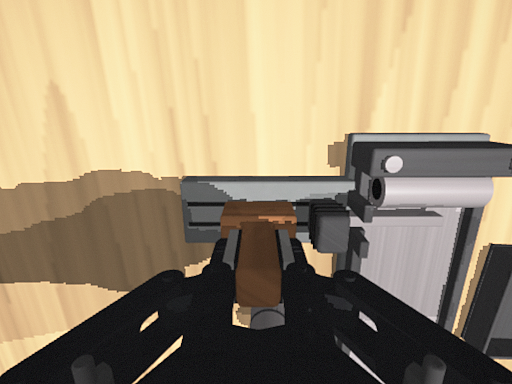

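The slide stays put, with the tongue behind the pin. Now I'll carry the block to open bench.

Call:
step_arm(increments=[[0.01,0,0,0.02,0],[0.01,0,0,0.03,0],[0.01,0,0,0.025,0],[0.01,-0.015,0.02,0,0],[0.01,-0.025,0.033,0,0],[0.01,-0.025,0.033,0,0],[0.01,-0.0255,0.033,0,0],[0.01,0,0,0,0],[0.01,0,0,-0.025,0],[0.01,0,0,-0.03,0],[0.01,0,0,-0.02,0],[0.01,0,0,0,0]])

```text
t: 20.45
position: [0.458, 0.1694, 0.0639]
tcp_rot: [3.138, -0.068, -0.007]
wrist_force: [-0.5, -0.4, -0.2]
finger_gap: 0.0186
```

Call:
step_arm(increments=[[0.01,0,0,-0.008,0],[0.01,0,0,-0.008,0],[0.01,0,0,-0.004,0],[0.01,0,0,0,0],[0.01,0,0,0,0]])

```text
t: 20.87
position: [0.4603, 0.1702, 0.0473]
tcp_rot: [-3.14, 0.069, -0.001]
wrist_force: [-0.4, 0.5, -1.2]
finger_gap: 0.0185
```

```bash
python3 snap.py 15 wrist side
```

```text
[0.4603 0.1702 0.0473] fix [-212.5151  192.4299] [-0.351   0.5315 -1.2223] 20.8667 0.018460814095724736
yaw -0.04420262852265732
```

View pics/side_15.png

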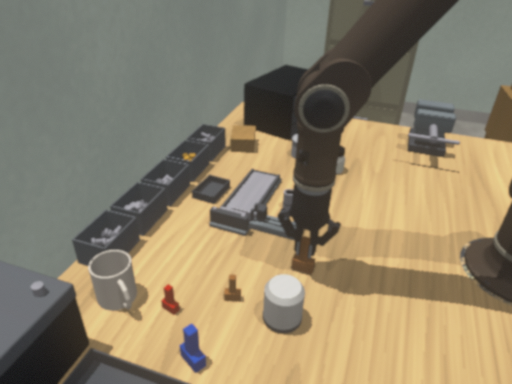

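View pics/wrist_15.png

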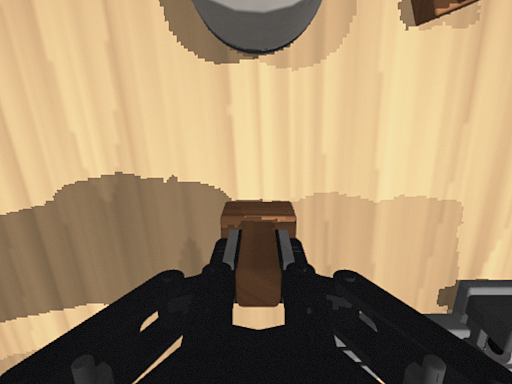

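The block is over free bench between the fixture and the can. I'll lower it by feel.

Call:
step_arm(increments=[[0.01,0,0,-0.0015,0],[0.01,0,0,-0.0015,0],[0.01,0,0,-0.001,0],[0.01,0,0,0,0]])

```text
t: 21.3
position: [0.46, 0.1703, 0.0432]
tcp_rot: [-3.14, 0.069, -0.0]
wrist_force: [-0.5, 0.2, 4.3]
finger_gap: 0.0189
```

Call:
step_arm(increments=[[0.022,0,0,0,0],[0.03,0,0,0,0],[0.045,0,0,0,0],[0.065,0,0,0,0],[0.08,0,0,0,0],[0.08,0,0,0,0],[0.08,0,0,0,0]], grip_force=20)

```text
t: 21.88
position: [0.4599, 0.1702, 0.0428]
tcp_rot: [3.141, -0.069, -0.0]
wrist_force: [-0.3, -0.2, -0.4]
finger_gap: 0.0798
```

Call:
step_arm(increments=[[0.08,0,0,0.01,0],[0.08,0,0,0.03,0],[0.08,0,0,0.035,0],[0.08,0,0,0.035,0],[0.08,0,0,0.035,0],[0.08,0,0,0.02,0],[0.08,-0.02,0,0,0],[0.08,-0.025,0,0,0],[0.08,-0.02,0,0,0],[0.08,0,0,0,0]])

```text
t: 22.72
position: [0.3915, 0.1698, 0.2083]
tcp_rot: [-3.14, 0.067, 0.003]
wrist_force: [0.1, 0.2, -0.4]
finger_gap: 0.0796
```

```bash
python3 snap.py 16 wrist side top
```

```text
[0.3915 0.1698 0.2083] fix [-281.2123  189.0794] [ 0.0836  0.1775 -0.3626] 22.7167 0.07955975833767483
yaw -0.042839288396795475
```

View pics/wrist_16.png

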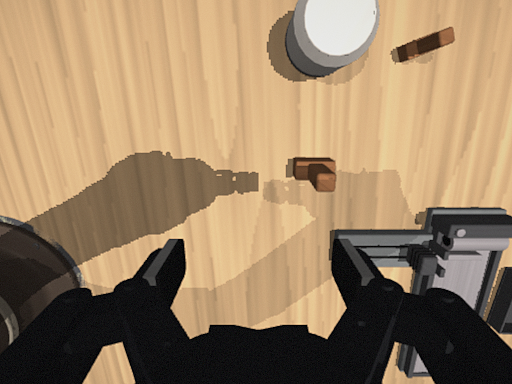

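View pics/side_16.png

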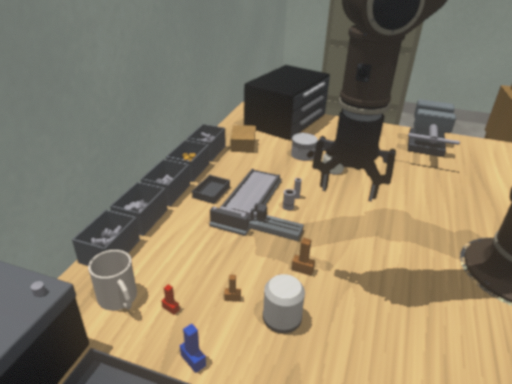

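View pics/top_16.png

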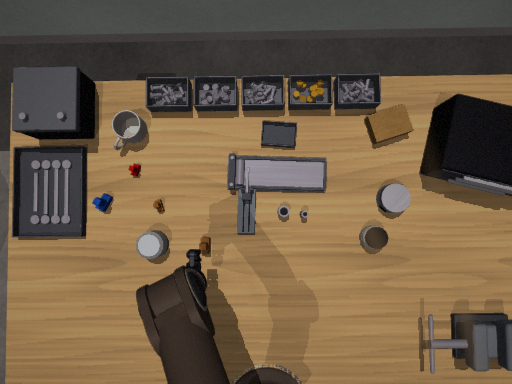

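The block stands upright on open bench at side (304,257). The bystanders are where they were. One zoom on the nest before I hand in.

```bash
python3 - <<'E'
import cv2
a=cv2.imread("pics/top_16.png"); b=cv2.imread("pics/top0.png")
z=cv2.resize(a[145:245,220:335],None,fx=6,fy=6,interpolation=cv2.INTER_CUBIC); cv2.imwrite("pics/z16.png",z)
E
```

```text
(no output)
```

View pics/z16.png

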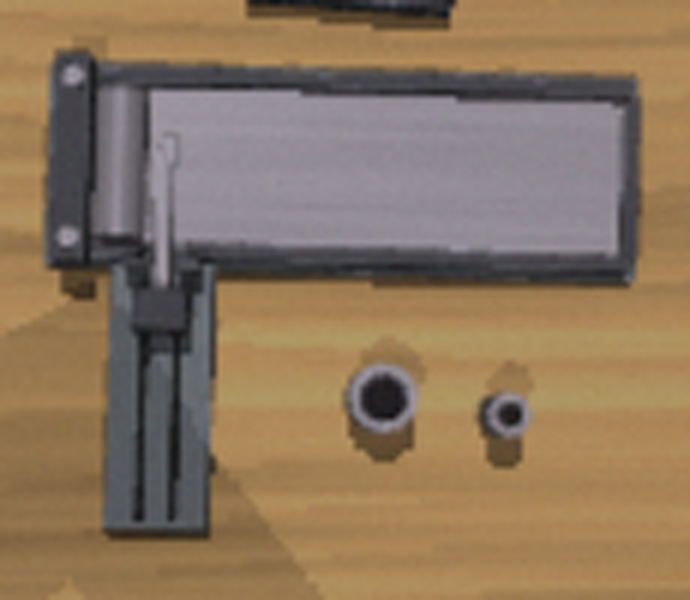

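The zoom shows the pin in the nest at (120,165), the tongue behind it at (163,200), and the socket and spare pin not moved. I'll hand in.

```bash
python3 -c "
from cell import order; print(order.sign_off())"
```

```text
the job is handed in; nothing more can be done
None
```

I finished the job and handed it in at about 23 s of the 64 s allowed. The sign-off itself reports no verdict.

- **Pin:** I held the larger brown block by its handle and rolled the pin along the track at no more than about 40 mm/s until it dropped into the nest. My measurement put its axis at fixture y of about 99 mm, against the anvil. That is about 1 mm past the nominal 98 mm, which is within the nest's play and the calibration error. The fingers stayed above the pin throughout.
- **Lock slide:** I pushed the slide with the block's foot, in 1 mm steps over the last part. It met its stop at about 67 mm of travel. I pressed up to about 17 N, held for about half a second, and backed off. The slide stayed where it was.
- **Push block:** I set it upright on open bench at about (0.46, 0.17) m, clear of the fixture, and let go.

The last pictures show the pin in the nest, the tongue behind it, the block upright and the bystanders apparently unmoved. The arm was clear and the wrist force near zero.

Two checks disagreed:
- **Fixture position:** my first rough readings from the top camera put the fixture up to 9 mm off in y from the wrist-camera fit. I used the wrist fit.
- **One fixture corner:** in that fit, one rail-end corner was 5 mm off and carried little weight.

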